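Count out three blanks with the press dispenser and flip them into the bin

TASK

Count exactly three brass blanks out of the dispenser onto its flip tray, with one full press of the sprung lever for each, pushed down until you feel its stop but not forced against it, and left to spring right back up; the other two stay in the magazine. When all three lie on the tray, lift the tray by its handle until they slide into the bin behind it, then lower it gently until it lies flat again, and let go. Do not touch the polished blanks, and leave the tin, the jar and the loupe where they are.

Things in the scene. Friction and masses are not known exactly. Their poses are not given: they have to be found in the camera images.
- dispenser: Fixed bench unit on an aluminium plate 206 x 245 x 8 mm: a flip tray, a bin behind it, and to its right a magazine of brass blanks on a pedestal, with a press lever. Origin on the bench under the tray's hinge line; z up, x from the tray towards the bin (the handle is at -x), y away from magazine and lever (they are at -y). 'Local' offsets (mm) are in this frame with tray flat and lever up.
- lever (a joint): Press lever, rad: 0 = up. Its plunger is adjustable, so its rigid stop lies anywhere from 0.42 to 0.71, not known beforehand: feel for it. The spring takes 4 N on the pad at first, 8 to 11 N just before the stop, and returns it to 0. Just before the stop the lowest blank drops onto the flip tray; the next falls into place only when the lever is fully up. Over 40 N against the stop harms it.
- tray (a joint): Flip tray, rad: 0 = flat on its front rest, grows as the handle is lifted, 1.1 = end. The hinge is light; the tray (0.16 kg) falls back if let go. The blanks' friction is not known exactly: they slide off over the hinge edge at some angle, usually between 0.2 and 0.5 rad.
- tray_handle (a point): Centre of the round steel bar handle (10 mm thick, 72 mm long, along the dispenser's y) in front of the flip tray, at rest local (-145, 0, 64). It moves on an arc of radius 146 mm about the hinge line. It stands 40 mm clear of the tray's front wall, joined to it by two 10 mm rods at the bar's ends; the bench is free below it.
- tray_hinge (a point): Hinge line of the flip tray (along the dispenser's y), local (0, 0, 50) mm; fixed.
- tray_floor (a point): Centre of the flip tray's flat steel floor, upper face, at rest local (-43, 0, 50); tilts with the tray; axes as the dispenser's when flat. Floor 114 x 112 mm, walls 16 mm high at the front and left, a flared wall at the right; the hinge edge is open and hangs over the bin.
- bin_floor (a point): Centre of the floor of the open bin behind the tray, upper face, local (51, 0, 11) mm; fixed. Inside 85 x 124 mm, rear wall 64 mm high above the bench, side walls 42 mm.
- magazine_floor (a point): Centre of the magazine's floor, on which the lowest blank lies, local (-50, -82.5, 70) mm; fixed. The magazine is a shaft of four corner angles, 113 mm high above the bench.
- blank_1: Polished brass blank, 30 x 20 x 6 mm, 28 g, number 1 from the bottom in the magazine's stack of five alike. Origin at the centre of its underside (as stacked, 30 mm along the dispenser's x, 20 mm along its y).
- blank_2: Polished brass blank, 30 x 20 x 6 mm, 28 g, number 2 from the bottom in the magazine's stack of five alike. Origin at the centre of its underside (as stacked, 30 mm along the dispenser's x, 20 mm along its y).
- blank_3: Polished brass blank, 30 x 20 x 6 mm, 28 g, number 3 from the bottom in the magazine's stack of five alike. Origin at the centre of its underside (as stacked, 30 mm along the dispenser's x, 20 mm along its y).
- blank_4: Polished brass blank, 30 x 20 x 6 mm, 28 g, number 4 from the bottom in the magazine's stack of five alike. Origin at the centre of its underside (as stacked, 30 mm along the dispenser's x, 20 mm along its y).
- blank_5: Polished brass blank, 30 x 20 x 6 mm, 28 g, number 5 from the bottom in the magazine's stack of five alike. Origin at the centre of its underside (as stacked, 30 mm along the dispenser's x, 20 mm along its y).
- parts_tin: Bystander: round cardboard-coloured parts tin, 36 mm diameter, 20 mm high, left of the dispenser. Origin at the centre of its underside.
- screw_jar: Bystander: small glass jar with black lid, 45 mm diameter, 40 mm high, behind the magazine. Origin at the centre of its underside.
- eye_loupe: Bystander: black eye loupe, flared, 36 mm wide, 39 mm high, left of the tray's handle. Origin at the centre of its underside.
- lever_pad (a point): Dark square press pad, 28 x 28 x 8 mm, on the free end of the sprung lever. This point is the centre of its upper face, at rest local (-50, -208, 147). At rest the face slopes up by 0.20 rad towards the outer end. Pressed, the pad goes down almost straight, 35 to 59 mm to its stop, depending on the adjustment. The space above and 60 mm around it is free.
- press_lever: The steel press lever with its pad (see point lever_pad). Origin on its pivot axis (along the dispenser's x), local (-50, -125, 130), between two cheek plates that reach up to 138 mm above the bench. It is 85 mm long from here to the pad point.

How it is judged:
By the outcome, as a careful person would: the job done as asked, in the order asked, and still so for the second after the job is handed in, with the robot touching nothing.
It also fails if it takes over 70 s, if anything falls off the work surface, if the arm or the gripper's body presses on something with over 40 N, if the wrist force passes 120 N, or if a joint passes its speed limit or range.

ROBOT

A 7-joint arm with a two-finger parallel gripper is mounted at the origin on a cart in front of the work surface, level with it; the furniture and walls round the work are solid. World frame = base frame: x ahead of the robot, y to its left, z up, the work surface at z = 0. Lengths are in m, angles in rad, forces in N, time in s.
With the tool pointing down it reaches from about 0.4 to 0.85 m from the base axis. Payload 10.4 kg.
Tool frame: the origin (TCP) lies midway between the tips of the shut fingers; the grasp point (between the pads) lies 19 mm behind it; z points along the fingers, y is the line along which they close (so a half turn about z gives the same grasp; the last joint's range is limited). The gripper opens to 87 mm and grips with 3 to 60 N. Pads are 19 mm wide; open, the fingers measure 117 mm over their backs; the gripper's body (75 mm by 190 mm) begins 51 mm behind the grasp point.
Start: joints at [1.292, 0.332, -0.065, 1.46, 0.022, 1.35, -0.088], TCP at [0.158, -0.605, 0.223] pointing down, gripper open.
Joint ranges: [-2.6, 2.6], [-0.5, 2.12], [-1.47, 1.34], [0.16, 2.42], [-1.27, 4.41], [0.06, 2.06], [-2.6, 2.6]. Speed limits (rad/s): [2.22, 2.22, 2.79, 2.79, 3.14, 3.14, 3.14].

INTERFACE

Orientations are given as a unit quaternion [x, y, z, w].
In Python, from bench import r gives the robot as it stands.
- The arm moves only by the tool arm_command, never from a script. Its arguments are lists of equal length, an entry for each row: "xyz": the shift along the world's x, y, z in m, a list of three; "rot": the turn, a rotation vector about the world's x, y, z in rad, a list of three. In form: {"xyz": [[tx, ty, tz], ...], "rot": [[ax, ay, az], ...]}. A call has 1 to 20 rows; each row is the pose to reach, as a shift and turn from the pose commanded when the call began; what a row does not reach only later rows make up. A row lasts 1/12 s, in which the tool goes at most 41.7 mm and 7.16 degrees, less where a joint would pass 70% of its speed; a pose out of reach is approached as far as the arm can. A call with a gripper value outside its range is refused whole. "grip" is the opening, from 0 (shut) to 1 (fully open), set as the call begins (left out, the last holds). The fingers move at their own pace and stop on an object; "squeeze" is the grip in N (left out, the last holds). Time passes only in rows, so rows that repeat a pose let the fingers close. It gives the time, the measured TCP pose, the force, the opening and the grip force at its end, in the units of the state.
- r.read_state(): the state, without advancing time (a new reading comes with each control period).
- r.camera(name): name is "side" or "top"; returns the picture (400x640x3 uint8, red, green, blue); there is no depth.
- r.camera_model(name): a dict with "fx", "fy", "cx", "cy" (pixels), "T" (4x4, takes a point from camera to world coordinates). Camera axes: x right, y up, looking along -z (the intrinsics and any distortion apply to the point x, -y, -z); pixel columns grow to the right and rows downward; lengths in m; the calibration is good to about 2 mm. A picture is of the moment at which its call begins. camera_model takes no time and is no camera call.
- r.close_job(): hands the job in; it is judged then, once.
Trained networks look in the newest picture that a camera, given by its name, has taken for a name from the list of things; names that differ only in an ending like _2 or _b are one class to them, and where a whole thing is asked for, a point or a joint stands for the part that bears it (a point fixed in the world has none). Each returns a list of dicts, best first, with "conf" (0 to 1); they miss things now and then, are a little off and sometimes report something else, mostly with a low value. They report only what shows in the picture. A call takes as long as a camera call.
- r.look_for(label, camera): "at" ([x, y, z] in m, in the coordinates of the camera as it stood for that picture, good to about 4 mm: the middle of the surface that is visible of it).
- r.spot_point(label, camera): "at" ([x, y, z] in m, in the coordinates of the camera as it stood for that picture, good to about 4 mm: a listed point, or the origin of a listed thing).
The state is a dict: "time": time; "joint_positions": joint angles; "joint_vel": joint speeds; "joint_torque": joint torques, N m; "ee_pos": TCP position; "eef_rot": TCP orientation; "ft_force": force on the tool from outside, world axes, zero at the start; "torque": the same for the moment, N m; "width": finger opening in m; "grip_force": force on a finger pad.
Only numpy, scipy, OpenCV 4.12 (cv2) and the standard library are available. Lean on these libraries where they do the work, as an engineer would, in place of code of your own. Each camera call takes 0.05 s, during which the arm holds its last target. There are 200 camera calls.

## Working session

There is one attempt and no reset: what is moved stays moved. The work goes in short steps, Python scripts to look and compute and a tool call to move; the robot and the scene stay as the last step left them, time stands still between calls to the robot, and variables do not carry over. Pictures are saved under pics/ and viewed, at most 10 in all, crops included, and the job is handed in when it is done.

Besides the shell and the picture viewer there is one more tool, called after "Request:" by a JSON object that holds its "method" and its "body", one argument or row to a line. arm_command: Moves the arm, as the interface text tells. Its arguments: {"type":"object","properties":{"xyz":{"type":"array"},"rot":{"type":"array"},"grip":{"type":"number"},"squeeze":{"type":"number"}},"required":["xyz","rot"]}

```bash
mkdir -p pics
cat > h.py <<'E'
from bench import r
import numpy as np, cv2
np.set_printoptions(precision=4,suppress=True)
def W(cam,at):
    T=np.array(r.camera_model(cam)["T"]); return T[:3,:3]@np.array(at)+T[:3,3]
def pts(cam,labels,f):
    for l in labels:
        d=getattr(r,f)(l,cam)
        print(cam,f,l,[(W(cam,x["at"]).round(4).tolist(),round(x["conf"],2)) for x in d[:2]])
def pic(cam,n):
    im=r.camera(cam); cv2.imwrite(f"pics/{n}.png",im[:,:,::-1]); return im
E
python3 - <<'E'
from h import *
for c in("side","top"):
    pic(c,c+"0")
    pts(c,["dispenser","tray_handle","tray_hinge","tray_floor","bin_floor","magazine_floor","lever_pad","press_lever"],"spot_point")
s=r.read_state();print(s["time"],s["ee_pos"],s["eef_rot"],s["width"],s["ft_force"])
E
```

```text
side spot_point dispenser [([0.6013, -0.0279, -0.0053], 0.94)]
side spot_point tray_handle []
side spot_point tray_hinge [([0.6036, -0.0259, 0.0504], 0.63)]
side spot_point tray_floor [([0.5639, -0.0299, 0.0525], 0.97)]
side spot_point bin_floor [([0.6578, -0.0196, 0.0137], 0.95)]
side spot_point magazine_floor [([0.5695, -0.1093, 0.0735], 0.61)]
side spot_point lever_pad [([0.5803, -0.2377, 0.1491], 0.79), ([0.5675, -0.1105, 0.0718], 0.18)]
side spot_point press_lever [([0.5706, -0.1529, 0.1317], 0.57)]
top spot_point dispenser [([0.6069, -0.0237, 0.0027], 0.78)]
top spot_point tray_handle [([0.4596, -0.038, 0.068], 0.66)]
top spot_point tray_hinge [([0.6085, -0.0196, 0.0482], 0.75), ([0.432, 0.0824, 0.0036], 0.54)]
top spot_point tray_floor [([0.5659, -0.0283, 0.0485], 0.82)]
top spot_point bin_floor [([0.6586, -0.0171, 0.0126], 0.85)]
top spot_point magazine_floor [([0.5652, -0.1052, 0.0732], 0.78)]
top spot_point lever_pad [([0.5764, -0.2353, 0.1463], 0.92)]
top spot_point press_lever [([0.5705, -0.1504, 0.1316], 0.92)]
0.9 [ 0.1581 -0.6047  0.2226] [0.9918 0.1275 0.     0.    ] 0.08703859507714304 [-0.0701 -0.1203 -0.2667]
```

View pics/side0.png

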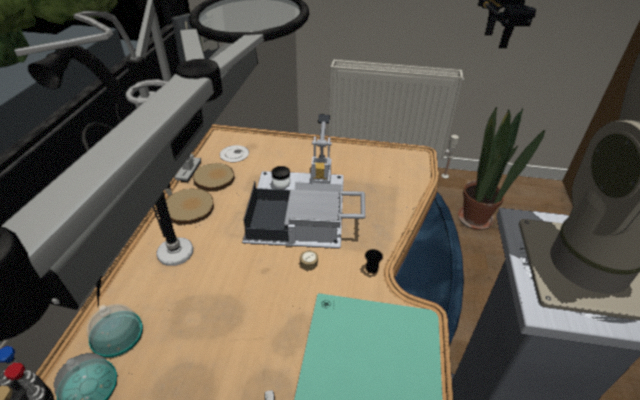

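View pics/top0.png

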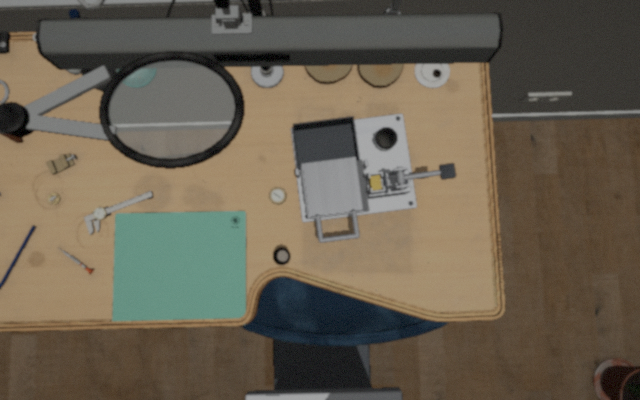

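The pictures show the dispenser turned slightly: lever pad at about (447,171) and handle bar at about (337,238) in the top view. The magazine holds brass at (376,184), and the space around the handle and pad is free. Next I fit the pose from all the points.

```bash
cat >> h.py <<'E'
L={"dispenser":(0,0,0),"tray_handle":(-145,0,64),"tray_hinge":(0,0,50),"tray_floor":(-43,0,50),"bin_floor":(51,0,11),"magazine_floor":(-50,-82.5,70),"lever_pad":(-50,-208,147),"press_lever":(-50,-125,130)}
E
python3 - <<'E'
from h import *
from scipy.optimize import least_squares
A=[];B=[]
for c in("side","top"):
  for k in range(3):
    if k: r.camera(c)
    else: r.camera(c)
    for l,p in L.items():
        for d in r.spot_point(l,c)[:1]:
            if d["conf"]>.5: A.append(np.array(p)/1e3);B.append(W(c,d["at"]))
A=np.array(A);B=np.array(B)
f=lambda q,A=A:np.c_[q[0]+np.cos(q[2])*A[:,0]-np.sin(q[2])*A[:,1],q[1]+np.sin(q[2])*A[:,0]+np.cos(q[2])*A[:,1],q[3]+A[:,2]]
s=least_squares(lambda q:(f(q)-B).ravel(),[.6,-.02,.1,0],loss="soft_l1",f_scale=.004)
print(s.x,np.abs(f(s.x)-B).max(), np.std(f(s.x)-B,axis=0))
for l in("lever_pad","tray_handle"): print(l,f(s.x,np.array([L[l]])/1e3))
print(r.read_state()["time"])
E
```

```text
[ 0.6071 -0.0232  0.0972  0.0012] 0.13091984925776345 [0.0144 0.027  0.0109]
lever_pad [[ 0.5775 -0.235   0.1482]]
tray_handle [[ 0.4628 -0.0373  0.0652]]
3.6
```

Request:
{"method": "arm_command", "body": {
  "xyz": [
    [0.013,0.011,0],
    [0.039,0.034,0],
    [0.065,0.057,0],
    [0.092,0.081,0],
    [0.118,0.104,0],
    [0.144,0.127,0],
    [0.17,0.15,0],
    [0.196,0.173,0],
    [0.222,0.196,0],
    [0.249,0.22,0],
    [0.275,0.243,-0.005],
    [0.301,0.266,-0.01],
    [0.327,0.289,-0.018],
    [0.353,0.312,-0.026],
    [0.379,0.335,-0.034],
    [0.4,0.354,-0.042],
    [0.414,0.366,-0.048],
    [0.419,0.37,-0.05],
    [0.419,0.37,-0.05],
    [0.419,0.37,-0.05]
  ],
  "rot": [
    [0,0,0.04],
    [0,0,0.12],
    [0,0,0.2],
    [0,0,0.29],
    [0,0,0.38],
    [0,0,0.47],
    [0,0,0.56],
    [0,0,0.65],
    [0,0,0.74],
    [0,0,0.83],
    [0,0,0.92],
    [0,0,1.01],
    [0,0,1.1],
    [0,0,1.19],
    [0,0,1.27],
    [0,0,1.34],
    [0,0,1.39],
    [0,0,1.41],
    [0,0,1.41],
    [0,0,1.41]
  ],
  "grip": 0,
  "squeeze": 10
}}

```text
time: 5.27
ee_pos: [0.5765, -0.236, 0.1727]
eef_rot: [0.674, 0.739, -0.0, 0.0]
ft_force: [0.0, 0.2, -0.9]
width: 0.0004
grip_force: 0.0
```

Request:
{"method": "arm_command", "body": {
  "xyz": [
    [0,0,-0.006],
    [0,0,-0.014],
    [0,0,-0.022],
    [0,0,-0.03],
    [0,0,-0.038],
    [0,0,-0.046],
    [0,0,-0.05]
  ],
  "rot": [
    [0,0,0],
    [0,0,0],
    [0,0,0],
    [0,0,0],
    [0,0,0],
    [0,0,0],
    [0,0,0]
  ]
}}

```text
time: 5.85
ee_pos: [0.5769, -0.2357, 0.1219]
eef_rot: [0.673, 0.739, -0.0, 0.0]
ft_force: [-1.8, -2.4, 7.3]
width: 0.0002
grip_force: 4.0
```

Request:
{"method": "arm_command", "body": {
  "xyz": [
    [0,0,-0.004],
    [0,0,-0.007],
    [0,0,-0.009]
  ],
  "rot": [
    [0,0,0],
    [0,0,0],
    [0,0,0]
  ]
}}

```text
time: 6.1
ee_pos: [0.5769, -0.2344, 0.1135]
eef_rot: [0.673, 0.74, 0.0, -0.0]
ft_force: [-3.8, 2.5, 10.3]
width: 0.0005
grip_force: 4.5
```

Request:
{"method": "arm_command", "body": {
  "xyz": [
    [0,0,-0.002],
    [0,0,-0.003]
  ],
  "rot": [
    [0,0,0],
    [0,0,0]
  ]
}}

```text
time: 6.27
ee_pos: [0.577, -0.234, 0.1106]
eef_rot: [0.673, 0.74, 0.0, -0.0]
ft_force: [-4.6, 3.3, 11.1]
width: 0.0006
grip_force: 4.6
```

Request:
{"method": "arm_command", "body": {
  "xyz": [
    [0,0,-0.002],
    [0,0,-0.003]
  ],
  "rot": [
    [0,0,0],
    [0,0,0]
  ]
}}

```text
time: 6.43
ee_pos: [0.5773, -0.2339, 0.1097]
eef_rot: [0.673, 0.74, 0.0, 0.0]
ft_force: [-12.9, 4.6, 29.9]
width: 0.0006
grip_force: 14.1
```

Request:
{"method": "arm_command", "body": {
  "xyz": [
    [0,0,0.003],
    [0,0,0.009],
    [0,0,0.017],
    [0,0,0.025],
    [0,0,0.033],
    [0,0,0.041],
    [0,0,0.048],
    [0,0,0.05],
    [0,0,0.05]
  ],
  "rot": [
    [0,0,0],
    [0,0,0],
    [0,0,0],
    [0,0,0],
    [0,0,0],
    [0,0,0],
    [0,0,0],
    [0,0,0],
    [0,0,0]
  ]
}}

```text
time: 7.18
ee_pos: [0.5773, -0.2343, 0.1577]
eef_rot: [0.673, 0.74, 0.0, 0.0]
ft_force: [-0.0, 0.0, 0.3]
width: 0.0005
grip_force: 0.0
```

Run:
```python
from h import *
a=pic("top","t1");b=pic("side","s1")
pts("top",["blank_1"],"look_for")
pts("side",["blank_1","lever_pad"],"look_for")
o=np.hstack([cv2.resize(a[100:260,280:480],(400,320)),cv2.resize(b[90:250,220:420],(400,320))])
cv2.imwrite("pics/c1.png",o[:,:,::-1])
```

```text
top look_for blank_1 [([0.6015, -0.0628, 0.019], 0.53), ([0.5604, -0.0875, 0.0625], 0.45)]
side look_for blank_1 [([0.5638, -0.1075, 0.0948], 0.41)]
side look_for lever_pad [([0.5756, -0.1895, 0.1423], 0.49)]
```

View pics/c1.png

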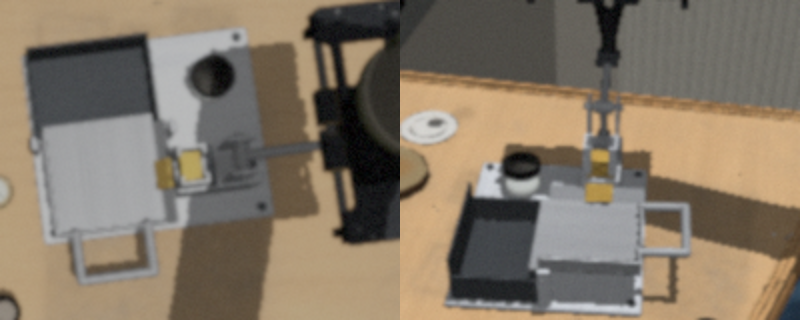

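Crop (top half left, side right): a blank has come out and sits at the tray's right edge, about (165,172) left and (600,192) right. It may be resting on the flared wall. I'll zoom in.

Run:
```python
from h import *
a=pic("top","t2");b=pic("side","s2")
o=np.hstack([cv2.resize(a[160:210,340:400],(400,333),interpolation=2),cv2.resize(b[145:205,290:350],(333,333),interpolation=2)])
cv2.imwrite("pics/c2.png",o[:,:,::-1])
# project local points
q=[.6071,-.0232,.0972,.0012]
def proj(c,p):
    p=np.array(p)/1e3;w=np.array([q[0]+np.cos(q[2])*p[0]-np.sin(q[2])*p[1],q[1]+np.sin(q[2])*p[0]+np.cos(q[2])*p[1],q[3]+p[2]])
    m=r.camera_model(c);T=np.array(m["T"]);v=T[:3,:3].T@(w-T[:3,3]);return np.array([m["cx"]+m["fx"]*v[0]/-v[2],m["cy"]-m["fy"]*v[1]/-v[2]]).round(1)
for p in [(-43,-56,50),(-50,-82.5,76),(-50,-60,66),(-50,-50,56),(-50,-40,56),(-43,56,50)]: print(p,proj("top",p),proj("side",p))
for im in(a,b):
    h=cv2.cvtColor(im,cv2.COLOR_RGB2HSV);m=cv2.inRange(h,(18,130,60),(32,255,255));m[:100]=0;m[250:]=0
    n,l,st,ce=cv2.connectedComponentsWithStats(m);print([(st[i].tolist(),ce[i].round(1)) for i in range(1,n) if st[i,4]>8])
print(r.read_state()["time"])
```

```text
(-43, -56, 50) [359.6 183.3] [315.5 190. ]
(-50, -82.5, 76) [374.6 183.6] [319.6 173.6]
(-50, -60, 66) [362.8 185.5] [318.9 183.4]
(-50, -50, 56) [357.3 186.7] [318.5 189.8]
(-50, -40, 56) [352.4 187.3] [318.2 192.7]
(-43, 56, 50) [304.7 190.1] [311.3 225. ]
[([359, 181, 6, 12, 51], array([361.5, 186.3]))]
[([316, 165, 8, 13, 84], array([319.5, 170.8])), ([314, 182, 12, 9, 85], array([319.2, 186. ]))]
7.5333
```

View pics/c2.png

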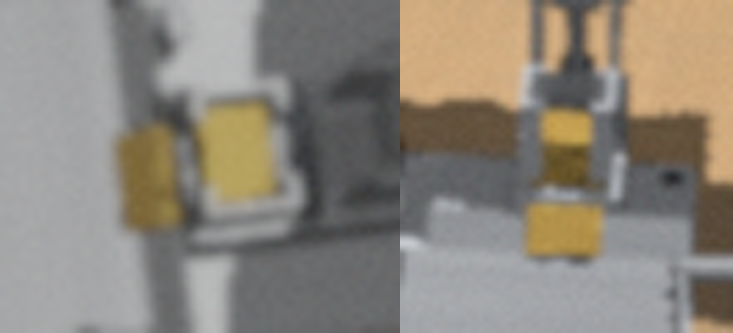

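The first blank leans on the flared wall with its foot on the tray floor, so it is in the tray. The stop is at TCP z≈0.110. Second press.

Request:
{"method": "arm_command", "body": {
  "xyz": [
    [0,0,-0.006],
    [0,0,-0.014],
    [0,0,-0.022],
    [0,0,-0.03],
    [0,0,-0.038],
    [0,0,-0.043],
    [0,0,-0.046],
    [0,0,-0.048],
    [0,0,-0.049],
    [0,0,-0.049]
  ],
  "rot": [
    [0,0,0],
    [0,0,0],
    [0,0,0],
    [0,0,0],
    [0,0,0],
    [0,0,0],
    [0,0,0],
    [0,0,0],
    [0,0,0],
    [0,0,0]
  ]
}}

```text
time: 8.37
ee_pos: [0.5778, -0.2334, 0.1102]
eef_rot: [0.672, 0.74, 0.001, 0.0]
ft_force: [-6.9, 4.6, 20.8]
width: 0.0005
grip_force: 9.4
```

Stop felt (20.8 N). Release and check.

Request:
{"method": "arm_command", "body": {
  "xyz": [
    [0,0,0.003],
    [0,0,0.009],
    [0,0,0.017],
    [0,0,0.025],
    [0,0,0.033],
    [0,0,0.041],
    [0,0,0.047],
    [0,0,0.049],
    [0,0,0.049]
  ],
  "rot": [
    [0,0,0],
    [0,0,0],
    [0,0,0],
    [0,0,0],
    [0,0,0],
    [0,0,0],
    [0,0,0],
    [0,0,0],
    [0,0,0]
  ]
}}

```text
time: 9.12
ee_pos: [0.5769, -0.2346, 0.1575]
eef_rot: [0.673, 0.74, -0.0, -0.0]
ft_force: [0.5, -0.8, -0.6]
width: 0.0006
grip_force: 0.0
```

Run:
```python
from h import *
a=pic("top","t3");b=pic("side","s3")
o=np.hstack([cv2.resize(a[160:210,340:400],(400,333),interpolation=2),cv2.resize(b[145:205,290:350],(333,333),interpolation=2)])
cv2.imwrite("pics/c3.png",o[:,:,::-1])
```

```text
(no output)
```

View pics/c3.png

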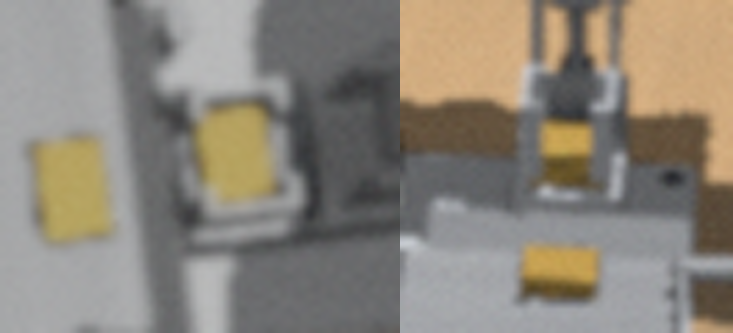

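The two blanks now lie stacked on the tray floor (left panel (72,190)); the side panel shows a double-height front face, and the magazine stack is one lower. Third press.

Request:
{"method": "arm_command", "body": {
  "xyz": [
    [0,0,-0.006],
    [0,0,-0.014],
    [0,0,-0.022],
    [0,0,-0.03],
    [0,0,-0.038],
    [0,0,-0.043],
    [0,0,-0.046],
    [0,0,-0.048],
    [0,0,-0.049],
    [0,0,-0.049]
  ],
  "rot": [
    [0,0,0],
    [0,0,0],
    [0,0,0],
    [0,0,0],
    [0,0,0],
    [0,0,0],
    [0,0,0],
    [0,0,0],
    [0,0,0],
    [0,0,0]
  ]
}}

```text
time: 10.05
ee_pos: [0.5776, -0.2334, 0.1101]
eef_rot: [0.672, 0.74, 0.001, -0.0]
ft_force: [-8.6, 4.5, 23.3]
width: 0.0006
grip_force: 10.1
```

Request:
{"method": "arm_command", "body": {
  "xyz": [
    [0,0,0.003],
    [0,0,0.009],
    [0,0,0.017],
    [0,0,0.025],
    [0,0,0.033],
    [0,0,0.041],
    [0,0,0.047],
    [0,0,0.049],
    [0,0,0.049]
  ],
  "rot": [
    [0,0,0],
    [0,0,0],
    [0,0,0],
    [0,0,0],
    [0,0,0],
    [0,0,0],
    [0,0,0],
    [0,0,0],
    [0,0,0]
  ]
}}

```text
time: 10.8
ee_pos: [0.577, -0.2346, 0.1575]
eef_rot: [0.673, 0.74, -0.0, -0.0]
ft_force: [-1.2, -0.0, 0.9]
width: -0.0002
grip_force: 0.0
```

Run:
```python
from h import *
a=pic("top","t4");b=pic("side","s4")
b2=cv2.imread("pics/s3.png")[:,:,::-1]
z=lambda b:cv2.resize(b[145:205,290:350],(266,266),interpolation=2)
o=np.hstack([z(a[15:,50:]),z(b),z(b2)])
cv2.imwrite("pics/c4.png",o[:,:,::-1])
pts("top",["tray_handle","tray_hinge","tray_floor"],"spot_point")
```

```text
top spot_point tray_handle [([0.4584, -0.0367, 0.0658], 0.8)]
top spot_point tray_hinge [([0.6083, -0.021, 0.0499], 0.64)]
top spot_point tray_floor [([0.5649, -0.0263, 0.0506], 0.61)]
```

View pics/c4.png

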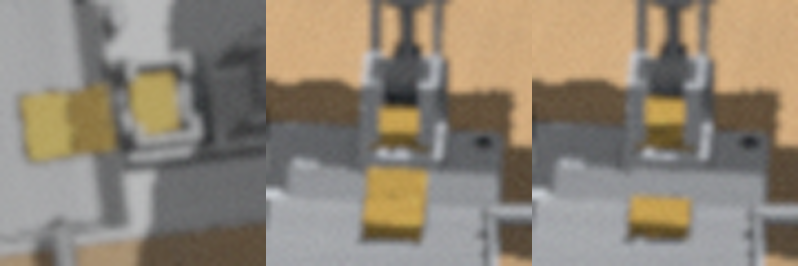

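Three blanks are on the tray: two stacked, and the third leaning on the flared wall beside them. Two remain in the magazine. Now to the handle.

Request:
{"method": "arm_command", "body": {
  "xyz": [
    [0,0,0.02],
    [0,0,0.045],
    [-0.008,0.014,0.06],
    [-0.024,0.042,0.06],
    [-0.042,0.072,0.06],
    [-0.06,0.102,0.06],
    [-0.078,0.132,0.06],
    [-0.095,0.162,0.055],
    [-0.108,0.185,0.04],
    [-0.115,0.196,0.02],
    [-0.116,0.198,-0.01],
    [-0.116,0.198,-0.035],
    [-0.116,0.198,-0.05],
    [-0.116,0.198,-0.05],
    [-0.116,0.198,-0.05]
  ],
  "rot": [
    [0,0,0],
    [0,0,0],
    [0,0,0],
    [0,0,0],
    [0,0,0],
    [0,0,0],
    [0,0,0],
    [0,0,0],
    [0,0,0],
    [0,0,0],
    [0,0,0],
    [0,0,0],
    [0,0,0],
    [0,0,0],
    [0,0,0]
  ],
  "grip": 0.42
}}

```text
time: 12.3
ee_pos: [0.4608, -0.0365, 0.1074]
eef_rot: [0.673, 0.74, -0.0, -0.001]
ft_force: [0.2, -0.6, 1.1]
width: 0.0366
grip_force: 0.0
```

Run:
```python
from h import *
a=pic("top","t5");b=pic("side","s5")
pts("side",["tray_handle"],"spot_point")
o=np.hstack([cv2.resize(a[150:270,270:420],(400,320)),cv2.resize(b[120:270,260:410],(320,320))])
cv2.imwrite("pics/c5.png",o[:,:,::-1])
```

```text
side spot_point tray_handle [([0.4606, -0.0372, 0.0648], 0.94)]
```

View pics/c5.png

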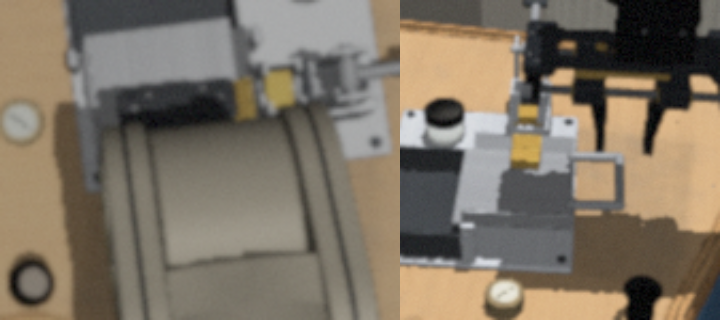

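The gripper stands above the handle with its fingers straddling the bar (side panel (598,180)). Everything is clear. Descend and grip.

Request:
{"method": "arm_command", "body": {
  "xyz": [
    [0,0,-0.01],
    [0,0,-0.025],
    [0,0,-0.04],
    [0,0,-0.053],
    [0,0,-0.061],
    [0,0,-0.061],
    [0,0,-0.061]
  ],
  "rot": [
    [0,0,0],
    [0,0,0],
    [0,0,0],
    [0,0,0],
    [0,0,0],
    [0,0,0],
    [0,0,0]
  ]
}}

```text
time: 13.03
ee_pos: [0.4612, -0.0366, 0.0466]
eef_rot: [0.673, 0.74, 0.0, -0.0]
ft_force: [0.1, -0.6, 0.9]
width: 0.0366
grip_force: 0.0
```

Request:
{"method": "arm_command", "body": {
  "xyz": [
    [0,0,0],
    [0,0,0],
    [0,0,0],
    [0,0,0],
    [0,0,0],
    [0,0,0]
  ],
  "rot": [
    [0,0,0],
    [0,0,0],
    [0,0,0],
    [0,0,0],
    [0,0,0],
    [0,0,0]
  ],
  "grip": 0,
  "squeeze": 15
}}

```text
time: 13.53
ee_pos: [0.4621, -0.0367, 0.047]
eef_rot: [0.673, 0.74, 0.001, 0.001]
ft_force: [4.7, 0.1, -1.3]
width: 0.0093
grip_force: 15.0
```

Request:
{"method": "arm_command", "body": {
  "xyz": [
    [0,0,0.003],
    [0,0,0.0073],
    [0.0002,0,0.0145],
    [0.0009,0.0001,0.0217],
    [0.002,0.0002,0.0289],
    [0.0034,0.0003,0.036],
    [0.0052,0.0005,0.0432],
    [0.0072,0.0007,0.0502],
    [0.0097,0.0009,0.0571],
    [0.0124,0.0012,0.0638],
    [0.0124,0.0012,0.0638],
    [0.0124,0.0012,0.0638]
  ],
  "rot": [
    [-0.002,0.02,0],
    [-0.005,0.05,0],
    [-0.01,0.1,0],
    [-0.015,0.149,0],
    [-0.019,0.199,0],
    [-0.024,0.249,0],
    [-0.029,0.299,0],
    [-0.034,0.348,0],
    [-0.039,0.398,0],
    [-0.044,0.448,0],
    [-0.044,0.448,0],
    [-0.044,0.448,0]
  ]
}}

```text
time: 14.53
ee_pos: [0.4746, -0.0353, 0.1097]
eef_rot: [0.656, 0.721, -0.165, -0.149]
ft_force: [6.7, 0.1, -5.5]
width: 0.0096
grip_force: 15.0
```

Run:
```python
from h import *
a=pic("top","t6");b=pic("side","s6")
pts("top",["blank_1"],"look_for");pts("side",["blank_1"],"look_for")
s=r.read_state();print(s["joint_positions"],s["torque"])
o=np.hstack([cv2.resize(a[110:230,280:430],(400,320)),cv2.resize(b[120:270,230:380],(320,320))])
cv2.imwrite("pics/c6.png",o[:,:,::-1])
```

```text
top look_for blank_1 []
side look_for blank_1 [([0.6827, -0.0238, 0.0157], 0.63), ([0.6743, -0.0458, 0.0169], 0.44)]
[ 0.4263  0.5267 -0.6115  1.5948  0.2543  1.5641 -0.1523] [ 0.2416 -2.9001  0.0175]
```

View pics/c6.png

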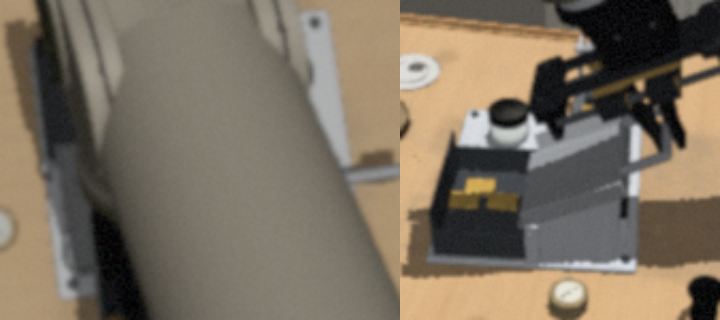

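All three blanks lie in the bin (right panel (480,185), (463,200), (502,201)). Lower gently.

Request:
{"method": "arm_command", "body": {
  "xyz": [
    [-0.0012,-0.0001,-0.0027],
    [-0.0027,-0.0003,-0.0067],
    [-0.0052,-0.0005,-0.0136],
    [-0.0072,-0.0007,-0.0206],
    [-0.009,-0.0009,-0.0278],
    [-0.0104,-0.001,-0.0349],
    [-0.0115,-0.0011,-0.0421],
    [-0.0119,-0.0012,-0.0457],
    [-0.0122,-0.0012,-0.0493],
    [-0.0123,-0.0012,-0.0529],
    [-0.0124,-0.0012,-0.0565],
    [-0.0124,-0.0012,-0.0594],
    [-0.0124,-0.0012,-0.0616],
    [-0.0124,-0.0012,-0.063],
    [-0.0124,-0.0012,-0.0638],
    [-0.0124,-0.0012,-0.0638],
    [-0.0124,-0.0012,-0.0638]
  ],
  "rot": [
    [0.002,-0.02,0],
    [0.005,-0.05,0],
    [0.01,-0.1,0],
    [0.015,-0.149,0],
    [0.019,-0.199,0],
    [0.024,-0.249,0],
    [0.029,-0.299,0],
    [0.032,-0.323,0],
    [0.034,-0.348,0],
    [0.036,-0.373,0],
    [0.039,-0.398,0],
    [0.041,-0.418,0],
    [0.043,-0.433,0],
    [0.044,-0.443,0],
    [0.044,-0.448,0],
    [0.044,-0.448,0],
    [0.044,-0.448,0]
  ]
}}

```text
time: 16.15
ee_pos: [0.4621, -0.0367, 0.0472]
eef_rot: [0.673, 0.74, 0.001, 0.002]
ft_force: [6.2, 0.0, -1.5]
width: 0.0091
grip_force: 15.0
```

Request:
{"method": "arm_command", "body": {
  "xyz": [
    [0,0,-0.0005],
    [0,0,-0.0005],
    [0,0,-0.0005]
  ],
  "rot": [
    [0,0,0],
    [0,0,0],
    [0,0,0]
  ]
}}

```text
time: 16.4
ee_pos: [0.4621, -0.0367, 0.0468]
eef_rot: [0.673, 0.74, 0.001, 0.001]
ft_force: [5.7, 0.1, 3.0]
width: 0.0092
grip_force: 15.0
```

Request:
{"method": "arm_command", "body": {
  "xyz": [
    [0,0,0],
    [0,0,0],
    [0,0,0],
    [0,0,0],
    [0,0,0],
    [0,0,0]
  ],
  "rot": [
    [0,0,0],
    [0,0,0],
    [0,0,0],
    [0,0,0],
    [0,0,0],
    [0,0,0]
  ],
  "grip": 0.42
}}

```text
time: 16.9
ee_pos: [0.4608, -0.0367, 0.0459]
eef_rot: [0.673, 0.74, -0.0, -0.0]
ft_force: [-0.1, -0.3, -0.7]
width: 0.0346
grip_force: 0.0
```

Request:
{"method": "arm_command", "body": {
  "xyz": [
    [0,0,0.01],
    [0,0,0.025],
    [0,0,0.045],
    [0,0,0.07],
    [0,0,0.1],
    [0,0,0.13],
    [0,0,0.16],
    [-0.02,0,0.18],
    [-0.04,0,0.2],
    [-0.04,0,0.2],
    [-0.04,0,0.2]
  ],
  "rot": [
    [0,0,0],
    [0,0,0],
    [0,0,0],
    [0,0,0],
    [0,0,0],
    [0,0,0],
    [0,0,0],
    [0,0,0],
    [0,0,0],
    [0,0,0],
    [0,0,0]
  ]
}}

```text
time: 17.82
ee_pos: [0.4213, -0.0368, 0.2476]
eef_rot: [0.673, 0.74, 0.0, 0.002]
ft_force: [0.2, -0.5, -0.3]
width: 0.0363
grip_force: 0.0
```

Run:
```python
from h import *
b=pic("side","s7")
pts("side",["tray_handle","parts_tin","screw_jar","eye_loupe"],"spot_point")
cv2.imwrite("pics/c7.png",cv2.resize(b[100:290,220:420],(800,600)[:2])[:,:,::-1])
print(r.read_state()["time"])
```

```text
side spot_point tray_handle [([0.4621, -0.0374, 0.0619], 0.84)]
side spot_point parts_tin [([0.5498, 0.0908, 0.0026], 0.55), ([0.6474, -0.0319, 0.0122], 0.38)]
side spot_point screw_jar [([0.6651, -0.1442, 0.004], 0.72)]
side spot_point eye_loupe [([0.4279, 0.0766, 0.0021], 0.58), ([0.6629, -0.1425, 0.0031], 0.53)]
18.0667
```

View pics/c7.png

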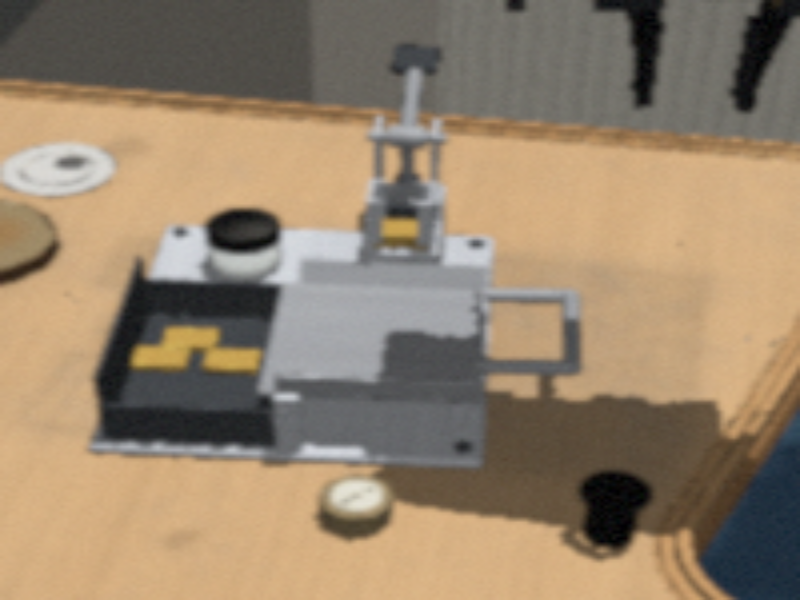

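Three blanks are in the bin ((160,357), (192,337), (232,358)), two are left in the magazine (400,230), the tray is flat, the lever is up, and the tin, jar and loupe haven't moved.

```bash
python3 -c "
from bench import r
print(r.close_job())"
```

```text
the job is handed in; nothing more can be done
None
```

The job is handed in at about 18 s: three blanks are in the bin and two are still in the magazine, the tray is flat and released, the lever is up (at most about 30 N felt at its stop), and the tin, jar and loupe were left alone.

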